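# Lift the split retaining ring out of the large lens cell with the hooked pick

### The arm

A 7-joint arm with a two-finger parallel gripper is mounted at the origin on the work surface. World frame = base frame: x ahead of the robot, y to its left, z up, the work surface at z = 0. Lengths are in m, angles in rad, forces in N, time in s.
With the tool pointing down it reaches from about 0.35 to 0.9 m from the base axis. Payload 8.1 kg.
Tool frame: the origin (TCP) lies at the very end of the fingers, on their centre line; the grasp point (between the pads) lies 19 mm behind it; z points along the fingers, y is the line along which they close (so a half turn about z gives the same grasp; the last joint's range is limited). The gripper opens to 92 mm and grips with 3 to 60 N. Pads are 19 mm wide; open, the fingers measure 130 mm over their backs; the gripper's body (75 mm by 190 mm) begins 47 mm behind the grasp point.
Start: joints at [1.194, 0.434, 0.025, 1.573, -0.012, 1.134, -0.075], TCP at [0.169, -0.602, 0.199] pointing down, gripper open.
Joint ranges: [-2.62, 2.62], [-0.44, 2.09], [-1.27, 1.32], [0.08, 2.57], [-1.32, 4.46], [0.12, 2], [-2.74, 2.74]. Speed limits (rad/s): [2.22, 2.22, 3.01, 3.01, 3.14, 3.14, 3.14].

### API

Orientations are given as a rotation vector (axis times angle).
In Python, from cell import readout, cams, job gives the robot as it stands.
- The arm moves only by the tool drive_tool, never from a script. Its argument "commands" is a list of rows, each a list of 3 entries, a list of its own where there are three numbers: the turn, a rotation vector about the tool's x, y, z in rad, then the shift along the tool's x, y, z in cm, then the gripper's target within -1 to 1 (fully open at 1, half-way at 0, shut at -1). A call has 1 to 20 rows; each row is the pose to reach, as a shift and turn from the pose commanded when the call began, along the tool's axes at that moment; what a row does not reach only later rows make up. A row lasts 1/12 s, in which the tool goes at most 41.7 mm and 7.16 degrees, less where a joint would pass 70% of its speed; a pose out of reach is approached as far as the arm can. A call with a gripper value outside its range is refused whole. The fingers move at their own pace and stop on an object; "newtons" is the grip in N (left out, the last holds). Time passes only in rows, so rows that repeat a pose let the fingers close. It gives the time, the measured TCP pose, the force, the opening and the grip force at its end, in the units of the state.
- readout.observe(): the state, without advancing time (a new reading comes with each control period).
- cams.get_image(name): name is "scene" or "top" or "wrist"; returns the picture (480x640x3 uint8, blue, green, red); there is no depth.
- cams.camera_info(name): a dict with "camera_matrix" (3x3 intrinsics, pixels), "R" (3x3) and "t" (3): a world point X has camera coordinates R X + t. Camera axes: x right, y down, z forward; pixel columns grow to the right and rows downward; lengths in m; the calibration is good to about 2 mm. A picture is of the moment at which its call begins: read the wrist's pose just before it. camera_info takes no time and is no camera call; for the wrist camera it gives the pose at the moment of the call.
- job.sign_off(): hands the job in; it is judged then, once.
The state is a dict: "clock": time; "joints": joint angles; "dq": joint speeds; "joint_efforts": joint torques, N m; "position": TCP position; "ee_rot": TCP orientation; "force": force on the tool from outside, world axes, zero at the start; "ft_torque": the same for the moment, N m; "width": opening from 0.0 (shut) to 1.0 (fully open); "gripper_force": force on a finger pad.
Only numpy, scipy, OpenCV 4.12 (cv2) and the standard library are available. Lean on these libraries where they do the work, as an engineer would, in place of code of your own. Each camera call takes 0.05 s, during which the arm holds its last target. There are 200 camera calls.

### The job

Pick up the hooked pick, reach through the notch of the larger lens cell, and lift its split wire ring out of the groove by getting the pick's tip under the free end of the ring. Carry the ring hanging on the pick to the blue cutting mat and lower it until it is down on the mat before you let go of the pick; leave the ring lying on the mat and the pick lying down.

Things in the scene. Friction and masses are not known exactly. Their poses are not given: they have to be found in the camera images.
- pick: Hooked pick lying on the table, tip (+x) to the robot's right: black handle 100 long (x), 16 wide (y), 20 high (z), 70 g; origin under the handle's middle, z up. Steel rod 5 thick from its end along +x, axis 8 above the underside, to x = 125, where the tip turns straight up, ending 24.5 above the underside. Grip across the handle's middle.
- ring: Loose split ring of 5 mm steel wire, 93 outside, 38 g, flat in the cell's mouth, wire centre 58.5 above table. Origin: ring centre, mid-wire; z up, x as the cell's. Gap 18 to 58 deg (ccw from +x); the end at 18 deg (9 mm bead) hangs free across the notch, the wire running 14 past the notch's middle. Held by weight only; lifted near that end it hangs upright on the pick, 90 below the rod.
- cell: Larger of two black round lens cells, fixed: 108 diameter, 60 high; origin centre of underside, z up. Notch through the wall along +x (to the robot's left), open upward, 40 wide inside, 54 outside, bottom at height 15 like the inner floor. Inner diameter 76; ring lies on a ledge at 56 inside a lip (97 inner diameter) up to 60. The smaller cell (68 diameter) is left alone.
- mat: Pale blue cutting mat with a grid, 220 x 220, 4 thick, fixed on the table at the robot's left; origin at the centre of its underside, z up, sides along x and y.
Mind the look-alikes: they are no part of the job. Several things have the shape of the pick; the one meant has the colours described above.

How it is judged:
On the way, in this order (a step that is already met when the one before it is completed fails the run):
1. the ring has been lifted clear of the cell, hanging on the pick (height (world z) of ring above 0.105 m and contact force between pick and ring above 0.05 N and contact force between the fingers and ring below 0.5 N), for 0.2 s.
2. the ring touches the mat while the pick is still held and still touches the ring (contact force between ring and mat above 0.02 N and contact force between pick and ring above 0.01 N and contact force between the fingers and pick above 0.5 N), for 0.04 s.
At the end, for the whole second after the job is handed in: The ring lies on the mat, its centre over the mat, within 26 degrees of flat either way up (it may rest on the pick's rod or handle) and below 35 mm; the pick lies within 21 degrees of level, its origin below 35 mm, on the table or the mat; both at rest (x of ring in the frame of mat between -0.11 and 0.11 m and y of ring in the frame of mat between -0.11 and 0.11 m and height (world z) of each of ring, pick below 0.035 m and (angle between ring's own z axis and vertical below 0.45 rad or angle between ring's own z axis and vertical above 2.69 rad) and linear speed of each of ring, pick below 0.02 m/s and angle between pick's own x axis and vertical between 1.2 and 1.94 rad); the robot touches nothing.
It also fails if it takes over 58 s, if anything falls off the work surface, if the arm or the gripper's body presses on something with over 40 N, if the wrist force passes 120 N, or if a joint passes its speed limit or range.

## Working session

There is one attempt and no reset: what is moved stays moved. The work goes in short steps, Python scripts to look and compute and a tool call to move; the robot and the scene stay as the last step left them, time stands still between calls to the robot, and variables do not carry over. Pictures are saved under pics/ and viewed, at most 10 in all, crops included, and the job is handed in when it is done.

Besides the shell and the picture viewer there is one more tool, called after ">>>" in YAML: its name, and indented under it one key for each argument. drive_tool: Moves the arm, as the interface text tells. Its arguments: {"type":"object","properties":{"commands":{"type":"array"},"newtons":{"type":"number"}},"required":["commands"]}

```bash
ls; mkdir -p pics; python3 - <<'E'
from cell import readout,cams
import cv2,numpy as np
np.set_printoptions(precision=4,suppress=True)
s=readout.observe();print(s)
for n in ["scene","top","wrist"]:
    im=cams.get_image(n);cv2.imwrite(f"pics/{n}0.png",im)
    c=cams.camera_info(n);print(n,c["camera_matrix"],c["R"],c["t"])
E
```

```text
pics
{'clock': 0.0, 'joints': array([ 1.1944,  0.4352,  0.025 ,  1.5741, -0.0116,  1.134 , -0.0751]), 'dq': array([ 0.0006,  0.0024,  0.0013, -0.0004, -0.0001,  0.    ,  0.0017]), 'joint_efforts': array([ -0.0015, -66.7864,   0.9844, -31.4469,  -0.0606,   0.0429,
         0.0002]), 'position': array([ 0.1688, -0.6012,  0.1981]), 'ee_rot': array([-3.1107, -0.4283,  0.0006]), 'force': array([ 0.0687,  0.2485, -0.2107]), 'ft_torque': array([ 0.0118,  0.003 , -0.    ]), 'gripper_force': 0.0, 'width': 0.9986215567040815}
scene [[466.4357   0.     316.1898]
 [  0.     466.4357 232.967 ]
 [  0.       0.       1.    ]] [[-0.492   0.8704 -0.0194]
 [ 0.5927  0.3185 -0.7397]
 [-0.6377 -0.3754 -0.6726]] [ 0.2187 -0.2565  1.5654]
top [[441.5361   0.     318.6145]
 [  0.     441.5361 236.1267]
 [  0.       0.       1.    ]] [[ 0.0092 -0.9999  0.014 ]
 [-0.9962 -0.0104 -0.0867]
 [ 0.0868 -0.0132 -0.9961]] [0.0544 0.513  1.0581]
wrist [[405.8395   0.     327.6887]
 [  0.     405.8395 240.842 ]
 [  0.       0.       1.    ]] [[ 0.2711 -0.9625 -0.0013]
 [-0.9203 -0.2596  0.2925]
 [-0.2819 -0.0781 -0.9562]] [-0.6244 -0.0374  0.391 ]
```

View pics/top0.png

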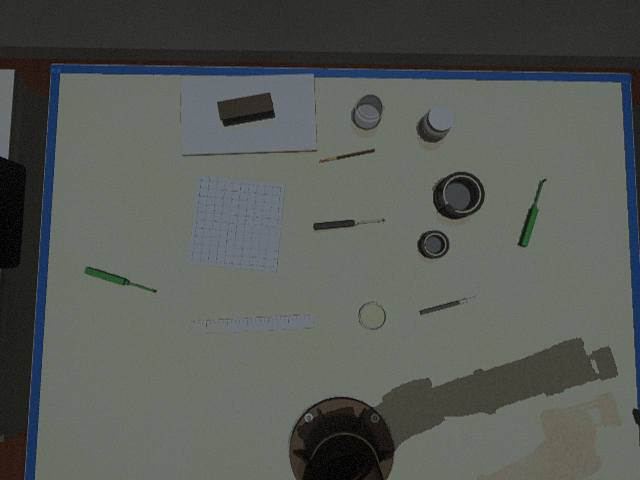

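View pics/scene0.png

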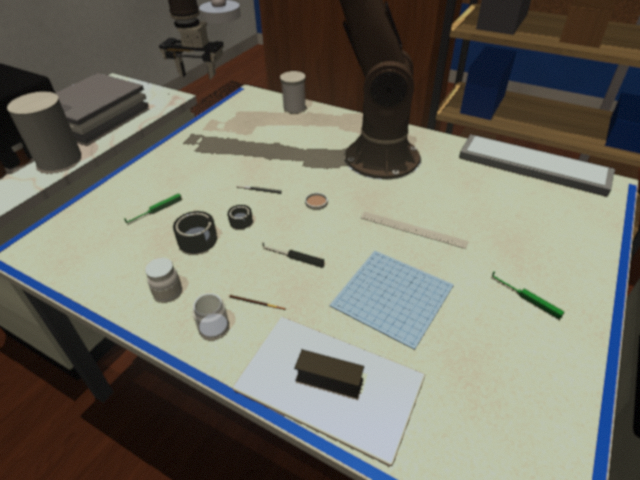

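The top view shows the black-handled pick at (334,225) with its tip at (384,220), the larger cell at (459,195), and the mat at (237,224). The green ones are look-alikes, and a thinner dark one sits at (440,307). The scene view confirms the pick at (305,258) and the cell at (196,232).

```bash
cat > h.py <<'E'
from cell import readout,cams,job
import cv2,numpy as np
from scipy.spatial.transform import Rotation as Rn
np.set_printoptions(precision=4,suppress=True)
def ray(c,uv,z):
    K,R,t=[np.array(c[k],float) for k in("camera_matrix","R","t")]
    d=R.T@np.linalg.solve(K,[uv[0],uv[1],1.]);o=-R.T@t.ravel()
    return o+d*(z-o[2])/d[2]
def proj(c,X):
    K,R,t=[np.array(c[k],float) for k in("camera_matrix","R","t")]
    p=K@(R@np.array(X)+t.ravel());return p[:2]/p[2]
E
python3 - <<'E'
from h import *
im=cv2.imread("pics/top0.png");c=cams.camera_info("top")
g=im.max(2)
m=(g<75).astype(np.uint8)
n,l,st,ce=cv2.connectedComponentsWithStats(m)
for i in range(1,n):
    x,y,w,h,a=st[i]
    if 30<a<3000 and 280<x<520 and 150<y<320: print(st[i],ce[i],ray(c,ce[i],0.01),ray(c,ce[i],.06), cv2.minAreaRect(np.argwhere(l==i)[:,::-1].astype(np.float32)))
for p in [(384,220)]: print(p,ray(c,p,.02))
hsv=cv2.cvtColor(im,cv2.COLOR_BGR2HSV)
print(hsv[230,232],hsv[260,300],hsv[130,300],im[230,232],im[260,300])
for u,v in [(201,177),(285,185),(277,271),(190,262)]: print(ray(c,(u,v),.004))
a=cv2.resize(im[160:270,300:500],None,fx=4,fy=4,interpolation=cv2.INTER_CUBIC)
a=cv2.convertScaleAbs(a,alpha=1.5,beta=20)
cv2.imwrite("pics/topc.png",a)
E
```

```text
[ 432  172   53   48 1750] [457.5634 195.3526] [ 0.6196 -0.2878  0.01  ] [ 0.6104 -0.2712  0.06  ] ((458.1000671386719, 195.1999969482422), (45.16857147216797, 51.87677764892578), 63.43495178222656)
[517 179  29  68 267] [528.7678 216.8727] [ 0.5673 -0.4656  0.01  ] [ 0.5604 -0.4408  0.06  ] ((530.890625, 211.86080932617188), (8.526216506958008, 71.080810546875), 16.8583984375)
[313 220  42  10 291] [333.5945 224.4261] [0.543  0.0224 0.01  ] [0.5373 0.0247 0.06  ] ((333.5395812988281, 224.3960418701172), (7.064764022827148, 41.39354705810547), 84.2894058227539)
[417 231  33  28 633] [432.5166 244.3191] [ 0.4961 -0.2232  0.01  ] [ 0.4925 -0.2096  0.06  ] ((433.0, 244.5), (32.0, 27.0), 0.0)
[419 300  41  15 166] [439.1024 307.    ] [ 0.3424 -0.2374  0.01  ] [ 0.3459 -0.2231  0.06  ] ((439.1269226074219, 306.96539306640625), (4.034466743469238, 40.95861053466797), 74.74488067626953)
(384, 220) [ 0.5542 -0.1013  0.02  ]
[104  36 119] [ 55  14 113] [105  26 120] [119 111 102] [107 113 108]
[0.6597 0.3554 0.004 ]
[0.6419 0.1447 0.004 ]
[0.4266 0.161  0.004 ]
[0.4467 0.3755 0.004 ]
```

View pics/topc.png

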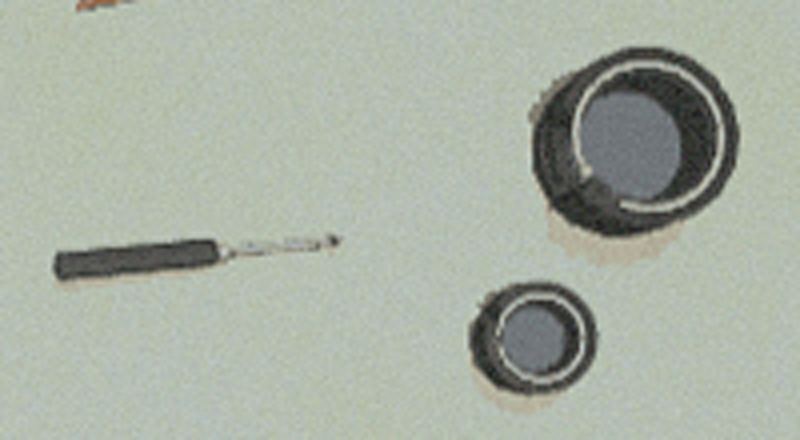

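The zoom shows the cell's notch and the ring's bead near crop (585,178), so the notch opens to the robot's left and slightly toward it. The pick tip is at crop (335,240). Next I'll plan a look pose for the wrist camera that takes in both.

```bash
cat >> h.py <<'E'
def yawR(a):  # tool down, tool y along world angle a (deg)
    y=np.array([np.cos(np.radians(a)),np.sin(np.radians(a)),0]);z=np.array([0,0,-1.]);return np.c_[np.cross(y,z),y,z]
def row(P,Rt,s=None):
    s=s or readout.observe();R0=Rn.from_rotvec(s["ee_rot"]).as_matrix()
    return Rn.from_matrix(R0.T@Rt).as_rotvec(),100*R0.T@(np.array(P)-s["position"])
E
python3 - <<'E'
from h import *
s=readout.observe();R0=Rn.from_rotvec(s["ee_rot"]).as_matrix()
c=cams.camera_info("wrist");Rc=np.array(c["R"]);pc=-Rc.T@np.array(c["t"]).ravel()
off=R0.T@(pc-s["position"]);Rct=Rc@R0
print("cam off tool",off,"cam z in tool",Rct[2], R0)
for P in [(.5,-.15,.3),(.45,-.12,.33)]:
    Rt=yawR(5);c2=dict(c);c2["R"]=Rct@Rt.T;c2["t"]=-c2["R"]@(np.array(P)+Rt@off)
    for X in [(.543,.022,.01),(.554,-.10,.02),(.61,-.27,.058),(.56,.07,.01)]: print(P,X,proj(c2,X))
    print(row(P,Rt))
E
```

```text
cam off tool [ 0.0791  0.     -0.1858] cam z in tool [-0.2925  0.0002  0.9563] [[ 0.9628  0.2703 -0.0004]
 [ 0.2703 -0.9628  0.0012]
 [-0.0001 -0.0012 -1.    ]]
(0.5, -0.15, 0.3) (0.543, 0.022, 0.01) [382.4762  29.2675]
(0.5, -0.15, 0.3) (0.554, -0.1, 0.02) [379.5107 148.4696]
(0.5, -0.15, 0.3) (0.61, -0.27, 0.058) [413.1405 304.8354]
(0.5, -0.15, 0.3) (0.56, 0.07, 0.01) [404.9257 -20.8845]
(array([-0.0011, -0.0008, -1.3844]), array([ 44.0819, -34.5142, -10.1378]))
(0.45, -0.12, 0.33) (0.543, 0.022, 0.01) [418.8605  67.6042]
(0.45, -0.12, 0.33) (0.554, -0.1, 0.02) [414.1932 175.4292]
(0.45, -0.12, 0.33) (0.61, -0.27, 0.058) [444.2665 319.121 ]
(0.45, -0.12, 0.33) (0.56, 0.07, 0.01) [440.4821  22.8693]
(array([-0.0011, -0.0008, -1.3844]), array([ 40.0786, -38.7576, -13.1323]))
```

```bash
python3 - <<'E'
from h import *
print(row((.57,-.12,.33),yawR(5)))
E
```

```text
(array([-0.0011, -0.0008, -1.3844]), array([ 51.632 , -35.5141, -13.137 ]))
```

>>> drive_tool:
  commands:
    - [[0,0,-1.384],[51.6,-35.5,-13.1],1]
    - [[0,0,-1.384],[51.6,-35.5,-13.1],1]
    - [[0,0,-1.384],[51.6,-35.5,-13.1],1]
    - [[0,0,-1.384],[51.6,-35.5,-13.1],1]
    - [[0,0,-1.384],[51.6,-35.5,-13.1],1]
    - [[0,0,-1.384],[51.6,-35.5,-13.1],1]
    - [[0,0,-1.384],[51.6,-35.5,-13.1],1]
    - [[0,0,-1.384],[51.6,-35.5,-13.1],1]
    - [[0,0,-1.384],[51.6,-35.5,-13.1],1]
    - [[0,0,-1.384],[51.6,-35.5,-13.1],1]
    - [[0,0,-1.384],[51.6,-35.5,-13.1],1]
    - [[0,0,-1.384],[51.6,-35.5,-13.1],1]
    - [[0,0,-1.384],[51.6,-35.5,-13.1],1]
    - [[0,0,-1.384],[51.6,-35.5,-13.1],1]
    - [[0,0,-1.384],[51.6,-35.5,-13.1],1]
    - [[0,0,-1.384],[51.6,-35.5,-13.1],1]
    - [[0,0,-1.384],[51.6,-35.5,-13.1],1]
    - [[0,0,-1.384],[51.6,-35.5,-13.1],1]
    - [[0,0,-1.384],[51.6,-35.5,-13.1],1]
    - [[0,0,-1.384],[51.6,-35.5,-13.1],1]

```text
clock: 1.82
position: [0.5688, -0.1224, 0.3294]
ee_rot: [-2.126, -2.313, 0.002]
force: [-0.2, -0.2, -0.3]
width: 0.999
gripper_force: 0.0
```

```bash
python3 - <<'E'
from h import *
import json
c=cams.camera_info("wrist");im=cams.get_image("wrist");cv2.imwrite("pics/w1.png",im)
json.dump({k:np.array(c[k]).tolist() for k in("camera_matrix","R","t")},open("w1.json","w"))
cv2.imwrite("pics/w1v.png",cv2.convertScaleAbs(im,alpha=1.4,beta=20))
for X in [(.543,.022,.01),(.554,-.10,.02),(.61,-.27,.058)]: print(proj(c,X))
E
```

```text
[316.307  55.339]
[317.396  164.7873]
[350.921  309.9322]
```

View pics/w1v.png

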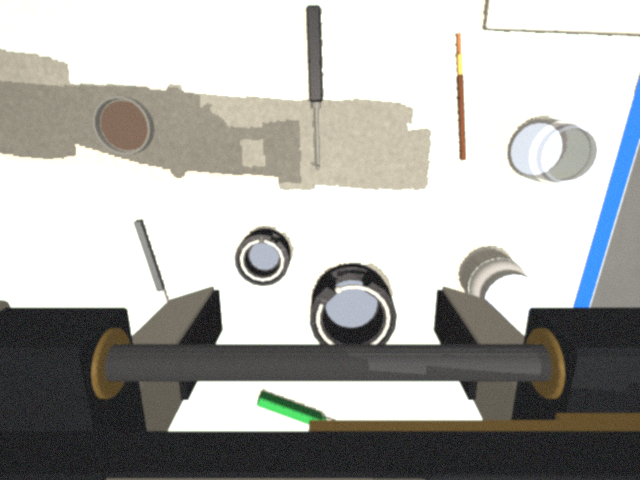

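The wrist view shows the pick handle from (313,8) to (316,100), its tip at (317,166), and the cell at (352,310) with the bead and notch around (328,290).

```bash
python3 - <<'E'
from h import *
import json
c=json.load(open("w1.json"));im=cv2.imread("pics/w1.png");g=im.max(2)
# handle
m=np.zeros_like(g);m[0:103,290:340]=(g[0:103,290:340]<55)
q=np.argwhere(m)[:,::-1].astype(np.float32);r=cv2.minAreaRect(q);print(r,len(q))
b=cv2.boxPoints(r);W=np.array([ray(c,p,.02) for p in b]);print(W,W.mean(0))
print("tip",ray(c,(317.5,166),.0245),ray(c,(317.5,166),.008), g[150:170,314:322])
a=im[255:350,300:405];a=cv2.convertScaleAbs(a,alpha=1.6,beta=15)
cv2.imwrite("pics/w1c.png",cv2.resize(a,None,fx=6,fy=6,interpolation=cv2.INTER_CUBIC))
E
```

```text
((314.56634521484375, 53.56745147705078), (95.186279296875, 12.364570617675781), 88.00211334228516) 445
[[ 0.5293  0.0685  0.02  ]
 [ 0.5426  0.0701  0.02  ]
 [ 0.5541 -0.0268  0.02  ]
 [ 0.5399 -0.0285  0.02  ]] [0.5415 0.0208 0.02  ]
tip [ 0.5543 -0.1009  0.0245] [ 0.554  -0.1028  0.008 ] [[109  93 104 120 118 112 124 133]
 [109  95 105 121 116 113 127 132]
 [110  95 103 118 113 114 127 129]
 [111  96 104 114 113 113 126 130]
 [111  93 100 115 114 113 124 129]
 [116  93 100 111 112 110 122 127]
 [111  94 100 114 113 109 123 129]
 [110  93 101 115 110 110 121 128]
 [107  98 100 111 109 110 122 131]
 [109  94  99 113 112 114 123 131]
 [109  94 103 114 115 114 125 135]
 [107  92 101 109 113 115 126 135]
 [105  92  96 111 117 117 127 133]
 [ 98  90  93 106 115 115 127 135]
 [ 97  88  90  92  98 107 127 137]
 [106  96  87  83  87  99 123 134]
 [121 108  98  97  97  99 120 130]
 [127 111 103 109 107 113 128 133]
 [129 121 107 109 111 118 132 136]
 [131 125 115 112 114 128 134 136]]
```

View pics/w1c.png

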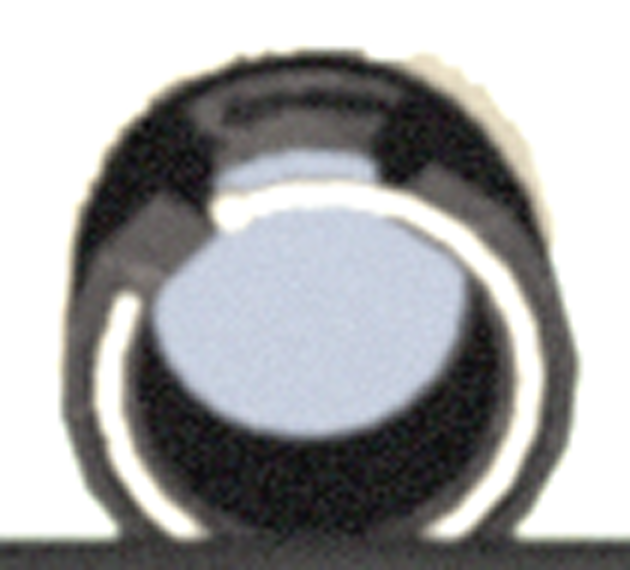

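The crop clearly shows the notch opening upward in the image, with the bead end at crop (228,212) and the other ring end at (130,300).

```bash
python3 - <<'E'
from h import *
import json
from scipy.optimize import least_squares
c=json.load(open("w1.json"));im=cv2.imread("pics/w1.png");g=im.min(2)
m=np.zeros_like(g);m[283:344,313:393]=g[283:344,313:393]>138
n,l,st,ce=cv2.connectedComponentsWithStats(m)
for i in range(1,n):
    if st[i,4]>30: print(st[i],g[l==i].mean())
i=1+np.argmax(st[1:,4]);
P=np.array([ray(c,p[::-1],.0585)[:2] for p in np.argwhere(l==i)])
f=lambda q,P=P:np.hypot(P[:,0]-q[0],P[:,1]-q[1])-q[2]
s=least_squares(f,[.61,-.27,.044],loss="soft_l1",f_scale=.001);print(s.x,np.abs(s.fun).mean(),len(P))
q=s.x
for uv in [(228,212),(215,200),(130,298)]:
    X=ray(c,(300+uv[0]/6-.4,255+uv[1]/6-.4),.0585)[:2]-q[:2];print(uv,np.hypot(*X),np.degrees(np.arctan2(X[1],X[0])))
a=np.degrees(np.arctan2(P[:,1]-q[1],P[:,0]-q[0]));print(np.histogram(a,36,(-180,180))[0],np.sort(a[a<125])[-3:],)
# notch corners (top of wall z=.06): outer-right/left and inner-left
for uv,z in [((215,155),.06),((190,120),.06),((395,90),.06),((430,165),.06),((165,195),.06),((375,160),.015),((218,172),.015)]:
    X=ray(c,(300+uv[0]/6-.4,255+uv[1]/6-.4),z)[:2]-q[:2];print(uv,X,np.hypot(*X),np.degrees(np.arctan2(X[1],X[0])))
E
```

```text
[336 286  54  58 289] 160.24567474048442
[317 305  15  39 110] 157.8909090909091
[387 334   6  10  33] 171.3939393939394
[ 0.6139 -0.2821  0.0435] 0.000992590654231659 289
(228, 212) 0.0441851025301708 121.30733780319979
(215, 200) 0.047757683585196296 122.75333840921479
(130, 298) 0.04461039654118729 157.79153202566428
[ 0  0  0  0  0  0  0  0  0  0  0  0  0  9 13 14 14 13 12 16 15 14 17 17
 15 17 23 21 23 25 11  0  0  0  0  0] [123.0017 123.5869 123.845 ]
(215, 155) [-0.0268  0.0506] 0.057274687268079265 117.91483779085641
(190, 120) [-0.0325  0.0577] 0.06623898273571233 119.37914376722617
(395, 90) [0.0078 0.0676] 0.06807480556667955 83.46231396556809
(430, 165) [0.0166 0.0522] 0.054732977795283466 72.34504356969698
(165, 195) [-0.0361  0.041 ] 0.0546697765533782 131.34373802699744
(375, 160) [0.0111 0.0339] 0.03562011313084853 71.8930442163633
(218, 172) [-0.0233  0.028 ] 0.036456999048402106 129.77616547245236
```

```bash
python3 - <<'E'
from h import *
print(row((.5415,.0208,.06),yawR(6.2)),row((.5415,.0208,.004),yawR(6.2)))
E
```

```text
(array([-0.0009,  0.0007, -0.024 ]), array([14.5101, -1.5032, 26.9454])) (array([-0.0009,  0.0007, -0.024 ]), array([14.5141, -1.4983, 32.5454]))
```

>>> drive_tool:
  commands:
    - [[0,0,-0.024],[14.5,-1.5,15],1]
    - [[0,0,-0.024],[14.5,-1.5,15],1]
    - [[0,0,-0.024],[14.5,-1.5,15],1]
    - [[0,0,-0.024],[14.5,-1.5,15],1]
    - [[0,0,-0.024],[14.5,-1.5,19],1]
    - [[0,0,-0.024],[14.5,-1.5,23],1]
    - [[0,0,-0.024],[14.5,-1.5,26],1]
    - [[0,0,-0.024],[14.5,-1.5,28],1]
    - [[0,0,-0.024],[14.5,-1.5,30],1]
    - [[0,0,-0.024],[14.5,-1.5,31.5],1]
    - [[0,0,-0.024],[14.5,-1.5,32.5],1]
    - [[0,0,-0.024],[14.5,-1.5,32.5],1]
    - [[0,0,-0.024],[14.5,-1.5,32.5],1]
    - [[0,0,-0.024],[14.5,-1.5,32.5],1]
  newtons: 40

```text
clock: 3.03
position: [0.5432, 0.0224, 0.006]
ee_rot: [2.095, 2.339, 0.002]
force: [0.4, 0.2, -0.5]
width: 1.003
gripper_force: 0.0
```

>>> drive_tool:
  commands:
    - [[0,0,0],[-0.1,0,0.2],1]
    - [[0,0,0],[-0.1,0,0.2],1]
    - [[0,0,0],[-0.1,0,0.2],-1]
    - [[0,0,0],[-0.1,0,0.2],-1]
    - [[0,0,0],[-0.1,0,0.2],-1]
    - [[0,0,0],[-0.1,0,0.2],-1]
    - [[0,0,0],[-0.1,0,0.2],-1]
    - [[0,0,0],[-0.1,0,0.2],-1]
    - [[0,0,0],[-0.1,0,0.2],-1]
    - [[0,0,0],[-0.1,0,0.2],-1]
    - [[0,0,0],[-0.1,0,0.2],-1]
    - [[0,0,0],[-0.1,0,0.2],-1]
    - [[0,0,0],[-0.1,0,0.2],-1]
    - [[0,0,0],[-0.1,0,0.2],-1]
  newtons: 50

```text
clock: 4.2
position: [0.5424, 0.0217, 0.0028]
ee_rot: [-2.095, -2.341, 0.0]
force: [0.0, -0.1, -0.5]
width: 0.178
gripper_force: 0.0
```

>>> drive_tool:
  commands:
    - [[0,0,0],[0,0,0],-1]
    - [[0,0,0],[0,0,0],-1]
    - [[0,0,0],[0,0,0],-1]
    - [[0,0,0],[0,0,0],-1]
    - [[0,0,0],[0,0,-2],-1]
    - [[0,0,0],[0,0,-5],-1]
    - [[0,0,0],[0,0,-9],-1]
    - [[0,0,0],[0,0,-12],-1]
    - [[0,0,0],[0,0,-12],-1]
    - [[0,0,0],[0,0,-12],-1]
    - [[0,0,0],[0,0,-12],-1]

```text
clock: 5.12
position: [0.542, 0.0214, 0.1225]
ee_rot: [2.095, 2.341, -0.001]
force: [-0.9, -0.1, -0.1]
width: 0.007
gripper_force: 0.0
```

```bash
python3 - <<'E'
from h import *
import json
c=cams.camera_info("wrist");im=cams.get_image("wrist")
print(readout.observe()["width"])
T=cams.get_image("top");ct=cams.camera_info("top")
json.dump({k:np.array(c[k]).tolist() for k in("camera_matrix","R","t")},open("w2.json","w"))
cv2.imwrite("pics/w2.png",im);cv2.imwrite("pics/top2.png",T)
a=cv2.resize(T[130:300,270:500],(640,473));b=cv2.resize(im,(640,480))
cv2.imwrite("pics/w2v.png",cv2.resize(cv2.convertScaleAbs(np.hstack([a,b[:473]]),alpha=1.4,beta=15),(800,296)))
E
```

```text
0.004997956069162517
```

View pics/w2v.png

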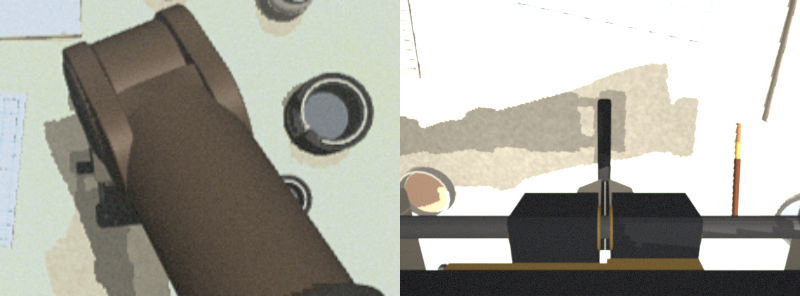

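```bash
python3 - <<'E'
from h import *
import json
c=json.load(open("w2.json"));im=cv2.imread("pics/w2.png");g=im.max(2)
for z in(.02,.1,.14):print(z,ray(c,(326,162),z),ray(c,(326,270),z))
print(proj(c,(.536,.070,.02)),proj(c,(.547,-.028,.02)),proj(c,(.55,-.09,.01)))
m=g[155:290,305:350]<60
for i in range(0,135,6):
    r=np.where(m[i])[0];print(155+i,(305+r.min(),305+r.max(),len(r)) if len(r) else None)
cv2.imwrite("pics/w2c.png",cv2.convertScaleAbs(cv2.resize(im[140:440,220:440],(587,800))[:600],alpha=2.2,beta=25))
E
```

```text
0.02 [0.5353 0.0698 0.02  ] [ 0.5443 -0.0107  0.02  ]
0.1 [0.5348 0.0782 0.1   ] [0.5412 0.0201 0.1   ]
0.14 [0.5345 0.0824 0.14  ] [0.5397 0.0354 0.14  ]
[326.9677 161.8084] [327.0671 291.2024] [322.4605 354.1171]
155 None
161 (np.int64(317), np.int64(336), 20)
167 (np.int64(316), np.int64(337), 22)
173 (np.int64(317), np.int64(337), 21)
179 (np.int64(316), np.int64(337), 22)
185 (np.int64(316), np.int64(337), 22)
191 (np.int64(316), np.int64(337), 22)
197 (np.int64(316), np.int64(337), 22)
203 (np.int64(316), np.int64(337), 22)
209 (np.int64(316), np.int64(337), 22)
215 (np.int64(317), np.int64(336), 20)
221 (np.int64(317), np.int64(336), 20)
227 (np.int64(317), np.int64(336), 20)
233 (np.int64(317), np.int64(336), 20)
239 (np.int64(317), np.int64(336), 20)
245 (np.int64(317), np.int64(336), 20)
251 (np.int64(317), np.int64(336), 20)
257 (np.int64(317), np.int64(335), 19)
263 (np.int64(317), np.int64(335), 19)
269 (np.int64(318), np.int64(335), 17)
275 (np.int64(318), np.int64(335), 18)
281 (np.int64(318), np.int64(335), 18)
287 (np.int64(323), np.int64(333), 11)
```

View pics/w2c.png

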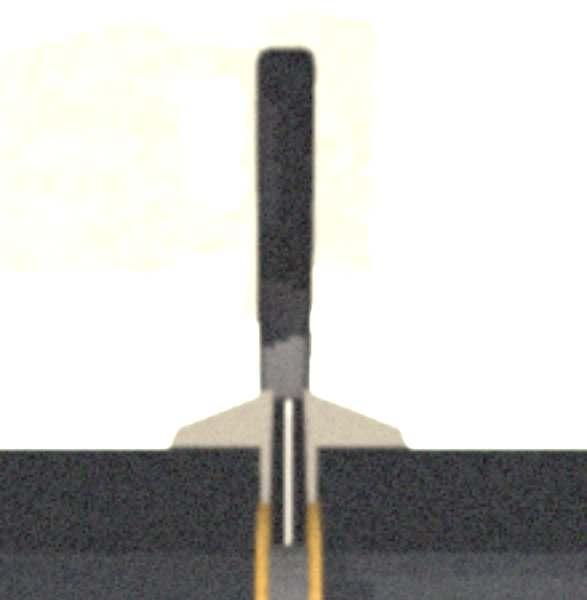

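The pick is still lying where it was, with its handle end at (326,162), which maps to (.535,.070). The fingers had not gripped before the lift, so I'll redo it and check the grip first.

>>> drive_tool:
  commands:
    - [[0,0,0],[0,0,0],1]
    - [[0,0,0],[0,0,0],1]
    - [[0,0,0],[0,0,0],1]
    - [[0,0,0],[0,0,0],1]
    - [[0,0,0],[0,0,0],1]
    - [[0,0,0],[0,0,0],1]
    - [[0,0,0],[0,0,4],0.2]
    - [[0,0,0],[0,0,8],-0.2]
    - [[0,0,0],[0,0,10],-0.2]
    - [[0,0,0],[0,0,12],-0.2]
    - [[0,0,0],[0,0,12],-0.2]
    - [[0,0,0],[0,0,12],-0.2]
    - [[0,0,0],[0,0,12],-0.2]

```text
clock: 6.3
position: [0.5432, 0.022, 0.0039]
ee_rot: [2.094, 2.341, 0.002]
force: [-0.1, 0.2, 0.6]
width: 0.399
gripper_force: 0.0
```

>>> drive_tool:
  commands:
    - [[0,0,0],[0,0,0],-1]
    - [[0,0,0],[0,0,0],-1]
    - [[0,0,0],[0,0,0],-1]
    - [[0,0,0],[0,0,0],-1]
    - [[0,0,0],[0,0,0],-1]
    - [[0,0,0],[0,0,0],-1]
    - [[0,0,0],[0,0,0],-1]
    - [[0,0,0],[0,0,0],-1]
  newtons: 50

```text
clock: 6.97
position: [0.5423, 0.0217, 0.0028]
ee_rot: [-2.095, -2.341, 0.0]
force: [-1.6, -0.1, 0.6]
width: 0.007
gripper_force: 0.0
```

```bash
python3 - <<'E'
from h import *
S=cams.get_image("scene");c=cams.camera_info("scene");W=cams.get_image("wrist")
p=proj(c,(.542,.022,.01)).astype(int);print(p,readout.observe())
a=S[p[1]-60:p[1]+40,p[0]-60:p[0]+60]
a=cv2.convertScaleAbs(cv2.resize(a,(720,600),interpolation=cv2.INTER_CUBIC)[:,160:560],alpha=1.6,beta=20)
b=cv2.convertScaleAbs(cv2.resize(W[100:460,220:440],(400,600)),alpha=1.6,beta=20)
cv2.imwrite("pics/s3.png",np.hstack([a,b]))
E
```

```text
[304 257] {'clock': 7.0667, 'joints': array([ 0.1887,  0.5943, -0.4534,  1.9412,  0.3939,  0.6934, -0.3934]), 'dq': array([-0.0002,  0.0018,  0.0016, -0.0011, -0.0012, -0.0004, -0.0007]), 'joint_efforts': array([  0.0129, -64.6267,  -7.2094, -20.4992,  -0.0469,   0.0063,
         0.0003]), 'position': array([0.5424, 0.0216, 0.0028]), 'ee_rot': array([-2.0949, -2.3412,  0.0002]), 'force': array([ 0.1407,  0.3737, -0.1222]), 'ft_torque': array([-0.0014, -0.1146, -0.0157]), 'gripper_force': 0.0, 'width': -0.0001051635074359661}
```

View pics/s3.png

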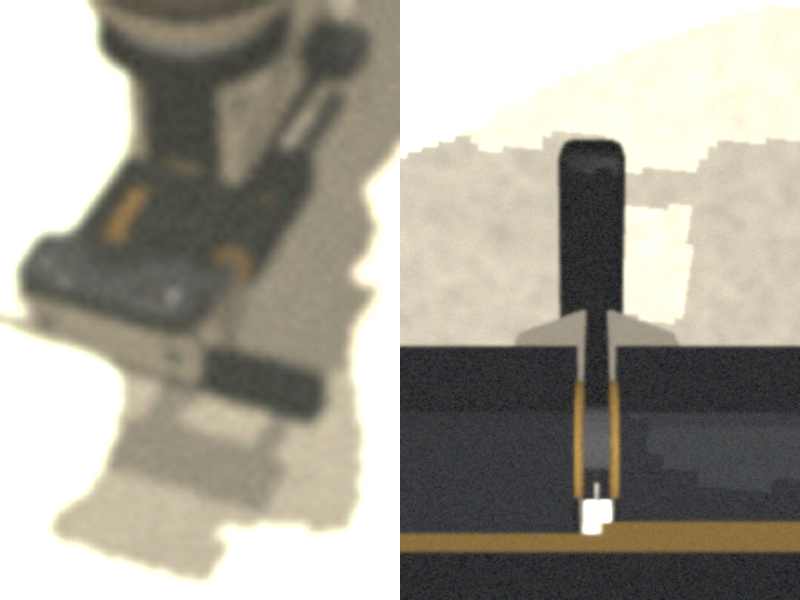

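Left half: the gripper is over the handle. Right half: the fingertips, at about crop (585–608,310), are drawn over the handle rather than beside it. So the fingertips may be higher than I think, and I'll check that numerically.

```bash
python3 - <<'E'
from h import *
c=cams.camera_info("wrist");W=cams.get_image("wrist");g=W.max(2)
cv2.imwrite("pics/w4.png",W)
for i in range(180,310,8):
    r=np.where(g[i,290:360]<60)[0];print(i,(290+r.min(),290+r.max()) if len(r) else None,end=' ')
print()
K=np.array(c["camera_matrix"]);pc=-np.array(c["R"]).T@np.array(c["t"]).ravel();print("cam",pc)
d=np.array([.0128,-.122])/np.hypot(.0128,.122);n=np.array([-d[1],d[0]]);o=np.array([.5415,.0208])
for z in (.02,.0,-.01,-.02):
  print(z,[proj(c,[*(o-.05*d+s*.008*n),z]) for s in(-1,1)])
c1=cams.camera_info("scene");S=cams.get_image("scene");cv2.imwrite("pics/s4.png",S)
for z in(.0,.02): print("scene handle end proj",[proj(c1,[*(o-.05*d+s*.008*n),z]) for s in(-1,1)],proj(c1,[*(o+.05*d),z]))
s0=cv2.imread("pics/scene0.png").max(2);q=np.argwhere((s0[235:280,255:340]<60))[:,::-1]+[255,235]
b=cv2.boxPoints(cv2.minAreaRect(q.astype(np.float32)));print(b)
E
```

```text
180 None 188 (np.int64(310), np.int64(340)) 196 (np.int64(307), np.int64(342)) 204 (np.int64(307), np.int64(343)) 212 (np.int64(308), np.int64(342)) 220 (np.int64(308), np.int64(342)) 228 (np.int64(308), np.int64(342)) 236 (np.int64(308), np.int64(342)) 244 (np.int64(308), np.int64(342)) 252 (np.int64(308), np.int64(342)) 260 (np.int64(308), np.int64(341)) 268 (np.int64(308), np.int64(341)) 276 (np.int64(308), np.int64(341)) 284 (np.int64(309), np.int64(341)) 292 (np.int64(322), np.int64(333)) 300 (np.int64(322), np.int64(333)) 308 (np.int64(290), np.int64(359)) 
cam [0.5335 0.1004 0.1886]
0.02 [array([307.3057, 191.5335]), array([345.509 , 191.8091])]
0.0 [array([309.3788, 183.9769]), array([343.7179, 184.2259])]
-0.01 [array([310.2657, 180.7443]), array([342.9516, 180.9818])]
-0.02 [array([311.071 , 177.8087]), array([342.2557, 178.0357])]
scene handle end proj [array([323.7166, 263.5417]), array([321.289 , 267.7185])] [287.5099 255.1187]
scene handle end proj [array([323.6493, 258.0833]), array([321.1934, 262.2578])] [287.0429 249.6806]
[[288.0092 256.3027]
 [289.8532 250.156 ]
 [323.4312 260.2294]
 [321.5872 266.3762]]
```

>>> drive_tool:
  commands:
    - [[0,0,0],[0,0,-3],-0.2]
    - [[0,0,0],[0,0,-3],-0.2]
    - [[0,0,0],[0,0,-3],-0.2]
    - [[0,0,0],[0,0,-3],-0.2]
    - [[0,0,0],[0,0,-3],-0.2]
    - [[0,0,0],[0,0,-1],-0.2]
    - [[0,0,0],[0,0,0],-0.2]
    - [[0,0,0],[0,0,0.1],-0.2]
    - [[0,0,0],[0,0,0.2],-0.2]
    - [[0,0,0],[0,0,0.3],-0.2]
    - [[0,0,0],[0,0,0.3],-0.2]
    - [[0,0,0],[0,0,0.3],-0.2]

```text
clock: 8.17
position: [0.5427, 0.0218, 0.0003]
ee_rot: [2.095, 2.341, 0.001]
force: [0.4, -0.5, 0.6]
width: 0.401
gripper_force: 0.0
```

>>> drive_tool:
  commands:
    - [[0,0,0],[0,0,0.1],-0.2]
    - [[0,0,0],[0,0,0.2],-0.2]
    - [[0,0,0],[0,0,0.3],-0.2]
    - [[0,0,0],[0,0,0.3],-0.2]

```text
clock: 8.5
position: [0.5423, 0.0216, -0.0033]
ee_rot: [-2.095, -2.341, 0.0]
force: [-0.0, 0.1, -0.4]
width: 0.4
gripper_force: 0.0
```

>>> drive_tool:
  commands:
    - [[0,0,0],[0,0,0.1],-0.2]
    - [[0,0,0],[0,0,0.2],-0.2]
    - [[0,0,0],[0,0,0.3],-0.2]
    - [[0,0,0],[0,0,0.3],-0.2]

```text
clock: 8.83
position: [0.5422, 0.0217, -0.0064]
ee_rot: [-2.095, -2.341, 0.0]
force: [0.5, -0.9, 0.1]
width: 0.403
gripper_force: 0.0
```

The reading is already below z=0 with no contact, so the reported TCP height reads low. I'll keep probing gently.

>>> drive_tool:
  commands:
    - [[0,0,0],[0,0,0.1],-0.2]
    - [[0,0,0],[0,0,0.2],-0.2]
    - [[0,0,0],[0,0,0.3],-0.2]
    - [[0,0,0],[0,0,0.3],-0.2]

```text
clock: 9.17
position: [0.5422, 0.0217, -0.0094]
ee_rot: [-2.095, -2.341, 0.0]
force: [0.5, 0.2, 0.4]
width: 0.4
gripper_force: 0.0
```

>>> drive_tool:
  commands:
    - [[0,0,0],[0,0,0.1],-0.2]
    - [[0,0,0],[0,0,0.2],-0.2]
    - [[0,0,0],[0,0,0.3],-0.2]
    - [[0,0,0],[0,0,0.3],-0.2]

```text
clock: 9.5
position: [0.5422, 0.0216, -0.0124]
ee_rot: [-2.095, -2.341, 0.0]
force: [-0.2, -0.1, -0.1]
width: 0.398
gripper_force: 0.0
```

```bash
python3 - <<'E'
from h import *
c=cams.camera_info("wrist");W=cams.get_image("wrist");g=W.max(2);cv2.imwrite("pics/w5.png",W)
for i in range(176,300,8):
    r=np.where(g[i,285:370]<60)[0];print(i,(285+r.min(),285+r.max()) if len(r) else None,end=' ')
pc=-np.array(c["R"]).T@np.array(c["t"]).ravel();print("cam",pc)
d=np.array([.0128,-.122])/np.hypot(.0128,.122);n=np.array([-d[1],d[0]]);o=np.array([.5415,.0208])
for z in (.02,.01,.0,-.01,-.02):
  print(z,[proj(c,[*(o-.05*d+s*.008*n),z]) for s in(-1,1)])
E
```

```text
176 None 184 None 192 (np.int64(309), np.int64(341)) 200 (np.int64(306), np.int64(344)) 208 (np.int64(306), np.int64(344)) 216 (np.int64(306), np.int64(344)) 224 (np.int64(306), np.int64(344)) 232 (np.int64(306), np.int64(344)) 240 (np.int64(306), np.int64(344)) 248 (np.int64(306), np.int64(344)) 256 (np.int64(306), np.int64(344)) 264 (np.int64(307), np.int64(344)) 272 (np.int64(306), np.int64(343)) 280 (np.int64(307), np.int64(343)) 288 (np.int64(307), np.int64(343)) 296 (np.int64(307), np.int64(343)) cam [0.5335 0.1004 0.1734]
0.02 [array([305.6351, 198.4432]), array([347.4061, 198.7443])]
0.01 [array([306.9242, 193.7126]), array([346.2743, 193.997 ])]
0.0 [array([308.072 , 189.5004]), array([345.2664, 189.7698])]
-0.01 [array([309.1006, 185.7257]), array([344.3633, 185.9817])]
-0.02 [array([310.0276, 182.3237]), array([343.5494, 182.5676])]
```

>>> drive_tool:
  commands:
    - [[0,0,0],[0,0,0],-1]
    - [[0,0,0],[0,0,0],-1]
    - [[0,0,0],[0,0,0],-1]
    - [[0,0,0],[0,0,0],-1]
    - [[0,0,0],[0,0,0],-1]
    - [[0,0,0],[0,0,0],-1]
    - [[0,0,0],[0,0,0],-1]
    - [[0,0,0],[0,0,0],-1]
  newtons: 50

```text
clock: 10.22
position: [0.5424, 0.0217, -0.0122]
ee_rot: [2.095, 2.341, -0.0]
force: [-0.8, 0.1, 0.7]
width: 0.16
gripper_force: 50.0
```

```bash
python3 - <<'E'
from h import *
import json
from scipy.optimize import least_squares
ct=cams.camera_info("top");T=cv2.imread("pics/top0.png")
def fit(P): 
    f=lambda q:np.hypot(P[:,0]-q[0],P[:,1]-q[1])-q[2]
    return least_squares(f,[*P.mean(0),.044],loss="soft_l1",f_scale=.001).x
g=T.min(2).astype(int)
m=np.zeros(g.shape,np.uint8);m[172:216,440:484]=1
# ring pixels: bright (wire) not bluish floor
for th in (85,95):
    mm=(m>0)&(g>th)&(T[...,0].astype(int)-T[...,2]<8)
    P=np.array([ray(ct,p[::-1],.0585)[:2] for p in np.argwhere(mm)])
    P=P[np.abs(np.hypot(*(P-[.6125,-.28]).T)-.044)<.008]
    q=fit(P);print("top",th,q,len(P))
c=json.load(open("w1.json"));im=cv2.imread("pics/w1.png");gw=im.min(2)
m=np.zeros_like(gw);m[283:344,313:393]=gw[283:344,313:393]>138
n,l,st,ce=cv2.connectedComponentsWithStats(m)
pix=np.argwhere((l>0)&(st[l,4]>30))
r=cv2.minAreaRect(np.argwhere(im.max(2)[0:103,290:340]<55)[:,::-1].astype(np.float32)+[290,0]);b=cv2.boxPoints(r)
R=np.array(c["R"]);pc=-R.T@np.array(c["t"]).ravel();print(pc)
for db in(0,.01,.015,.02):
    c2=dict(c);c2["t"]=-R@(pc+[0,0,db])
    P=np.array([ray(c2,p[::-1],.0585)[:2] for p in pix])
    W=np.array([ray(c2,p,.02) for p in b]);L=sorted(np.linalg.norm(W-W[0],axis=1))
    print(db,fit(P),"handle",W.mean(0)[:2],L,"tip",ray(c2,(317.5,165),.02))
E
```

```text
top 85 [ 0.6151 -0.2816  0.0438] 109
top 95 [ 0.615  -0.2816  0.0439] 62Traceback (most recent call last):
  File "<stdin>", line 20, in <module>
cv2.error: OpenCV(4.12.0) /io/opencv/modules/imgproc/src/convhull.cpp:143: error: (-215:Assertion failed) total >= 0 && (depth == CV_32F || depth == CV_32S) in function 'convexHull'
```

>>> drive_tool:
  commands:
    - [[0,0,0],[0,0,-1],-1]
    - [[0,0,0],[0,0,-3],-1]
    - [[0,0,0],[0,0,-6],-1]
    - [[0,0,0],[0,0,-9],-1]
    - [[0,0,0],[0,0,-12],-1]
    - [[0,0,0],[0,0,-12],-1]
    - [[0,0,0],[0,0,-12],-1]
    - [[0,0,0],[0,0,-12],-1]

```text
clock: 10.88
position: [0.542, 0.0214, 0.1078]
ee_rot: [2.095, 2.341, -0.001]
force: [-0.1, 0.1, -1.7]
width: 0.161
gripper_force: 50.0
```

```bash
python3 - <<'E'
from h import *
R=yawR(11.5)
for P in [(.568,-.056,.108),(.568,-.056,.008),(.5835,-.132,.008)]: print(row(P,R))
E
```

```text
(array([-0.0002,  0.0004, -0.09  ]), array([-7.9796,  1.7284, -0.0175]))
(array([-0.0002,  0.0004, -0.09  ]), array([-7.9759,  1.7301,  9.9825]))
(array([-0.0002,  0.0004, -0.09  ]), array([-15.7006,   2.4308,   9.9852]))
```

>>> drive_tool:
  commands:
    - [[0,0,-0.09],[-3,1,0],-1]
    - [[0,0,-0.09],[-6,1.7,0],-1]
    - [[0,0,-0.09],[-8,1.7,0],-1]
    - [[0,0,-0.09],[-8,1.7,3],-1]
    - [[0,0,-0.09],[-8,1.7,6],-1]
    - [[0,0,-0.09],[-8,1.7,8.5],-1]
    - [[0,0,-0.09],[-8,1.7,10],-1]
    - [[0,0,-0.09],[-8,1.7,10],-1]
    - [[0,0,-0.09],[-8,1.7,10],-1]
    - [[0,0,-0.09],[-8,1.7,10],-1]

```text
clock: 11.72
position: [0.5683, -0.0557, 0.0081]
ee_rot: [-1.987, -2.433, -0.0]
force: [1.1, -0.4, -0.8]
width: 0.159
gripper_force: 50.0
```

```bash
python3 - <<'E'
from h import *
T=cams.get_image("top");S=cams.get_image("scene");ct=cams.camera_info("top");cs=cams.camera_info("scene")
cv2.imwrite("pics/t6.png",T);cv2.imwrite("pics/s6.png",S)
u=np.array([np.cos(np.radians(101.5)),np.sin(np.radians(101.5)),0]);C=np.array([.6145,-.2818,0])
tip=C+u*.105+[0,0,.028];top=tip+[0,0,.0165]
for n,c in(("t",ct),("s",cs)): print(n,proj(c,tip),proj(c,top),proj(c,C+u*.155+[0,0,.03]),proj(c,C+[0,0,.06]))
b=cv2.resize(S[190:290,160:310],(800,533),interpolation=cv2.INTER_CUBIC);a=T[150:240,360:495]
cv2.imwrite("pics/s6v.png",cv2.convertScaleAbs(np.hstack([cv2.resize(a,(400,267),interpolation=cv2.INTER_CUBIC),cv2.resize(b,(400,267))]),alpha=1.6,beta=20))
E
```

```text
t [415.9982 204.0102] [417.5932 202.9243] [396.2713 207.6848] [461.9537 193.699 ]
s [229.4836 239.6083] [228.5754 235.0177] [246.6711 242.8182] [191.9204 223.0102]
```

View pics/s6v.png

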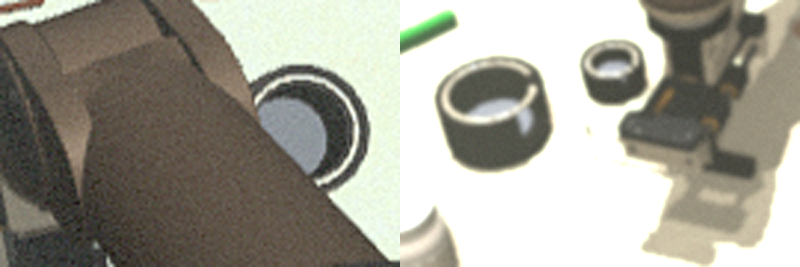

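The scene pane shows the pick's tip at about (588,128), right where it was predicted, in front of the notch. The top view is blocked by the arm. I'll advance through the notch.

>>> drive_tool:
  commands:
    - [[0,0,0],[-1,0,0],-1]
    - [[0,0,0],[-2.2,0,0],-1]
    - [[0,0,0],[-3.5,0,0],-1]
    - [[0,0,0],[-4.8,0,0],-1]
    - [[0,0,0],[-6,0,0],-1]
    - [[0,0,0],[-7,0,0],-1]
    - [[0,0,0],[-7.7,0,0],-1]
    - [[0,0,0],[-7.7,0,0],-1]
    - [[0,0,0],[-7.7,0,0],-1]
    - [[0,0,0],[-7.7,0,0],-1]

```text
clock: 12.65
position: [0.5834, -0.1305, 0.0078]
ee_rot: [-1.986, -2.433, -0.001]
force: [0.2, -0.2, -1.1]
width: 0.158
gripper_force: 50.0
```

```bash
python3 - <<'E'
from h import *
S=cams.get_image("scene");W=cams.get_image("wrist")
T=cams.get_image("top")
cv2.imwrite("pics/s7.png",S);cv2.imwrite("pics/t7.png",T);cv2.imwrite("pics/w7.png",W)
s0=cv2.imread("pics/s6.png")
d=cv2.absdiff(S,s0).max(2)[200:250,165:240];print(np.argwhere(d>35)[:,::-1].mean(0)+[165,200],(d>35).sum())
c=cams.camera_info("scene");u=np.array([np.cos(np.radians(101.5)),np.sin(np.radians(101.5)),0]);C=np.array([.6145,-.2818,0])
print(proj(c,C+u*.028+[0,0,.0445]),proj(c,C+u*.028+[0,0,.028]),proj(c,C+u*.054+[0,0,.028]),readout.observe()["position"])
q=np.argwhere(cv2.absdiff(S,s0).max(2)[205:240,180:225]>30)[:,::-1]+[180,205];print(q.tolist()[:60])
E
```

```text
[228.4062 229.5365] 768
[202.3967 229.3817] [203.5233 233.9543] [212.2028 235.8446] [ 0.5835 -0.1304  0.0079]
[[224, 219], [223, 220], [224, 220], [222, 221], [223, 221], [224, 221], [222, 222], [223, 222], [224, 222], [221, 223], [222, 223], [223, 223], [224, 223], [217, 224], [218, 224], [219, 224], [220, 224], [221, 224], [222, 224], [223, 224], [224, 224], [215, 225], [216, 225], [217, 225], [218, 225], [219, 225], [220, 225], [221, 225], [222, 225], [223, 225], [224, 225], [215, 226], [216, 226], [217, 226], [218, 226], [219, 226], [220, 226], [221, 226], [222, 226], [223, 226], [224, 226], [215, 227], [216, 227], [217, 227], [218, 227], [219, 227], [220, 227], [221, 227], [222, 227], [223, 227], [224, 227], [215, 228], [216, 228], [217, 228], [218, 228], [219, 228], [220, 228], [221, 228], [222, 228], [223, 228]]
```

>>> drive_tool:
  commands:
    - [[0,0,0],[0,0,-1],-1]
    - [[0,0,0],[0,0,-1.8],-1]
    - [[0,0,0],[0,0,-2.2],-1]
    - [[0,0,0],[0,0,-2.6],-1]
    - [[0,0,0],[0,0,-3],-1]
    - [[0,0,0],[0,0,-3.4],-1]
    - [[0,0,0],[0,0,-3.8],-1]
    - [[0,0,0],[-0.1,0,-4.2],-1]
    - [[0,0,0],[-0.2,0,-4.6],-1]
    - [[0,0,0],[-0.3,0,-5],-1]
    - [[0,0,0],[-0.4,0,-5.5],-1]
    - [[0,0,0],[-0.6,0,-6],-1]
    - [[0,0,0],[-0.8,0,-6.5],-1]
    - [[0,0,0],[-1,0,-7],-1]
    - [[0,0,0],[-1.2,0,-7.5],-1]
    - [[0,0,0],[-1.4,0,-8],-1]
    - [[0,0,0],[-1.6,0,-8.5],-1]
    - [[0,0,0],[-1.8,0,-9],-1]
    - [[0,0,0],[-2,0,-9.5],-1]
    - [[0,0,0],[-2.2,0,-10],-1]

```text
clock: 14.47
position: [0.5879, -0.1531, 0.1083]
ee_rot: [-1.987, -2.433, 0.0]
force: [0.6, 0.2, -1.3]
width: 0.159
gripper_force: 50.0
```

```bash
python3 - <<'E'
from h import *
S=cams.get_image("scene");T=cams.get_image("top");cv2.imwrite("pics/s8.png",S);cv2.imwrite("pics/t8.png",T)
s0=cv2.imread("pics/scene0.png")
g=lambda I:cv2.convertScaleAbs(cv2.resize(I[170:260,160:260],(400,360),interpolation=cv2.INTER_CUBIC),alpha=1.5,beta=10)
cv2.imwrite("pics/s8v.png",np.hstack([g(S),cv2.resize(cv2.convertScaleAbs(T[150:240,400:500],alpha=1.6,beta=10),(400,360),interpolation=cv2.INTER_CUBIC)]))
E
```

```text
(no output)
```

View pics/s8v.png

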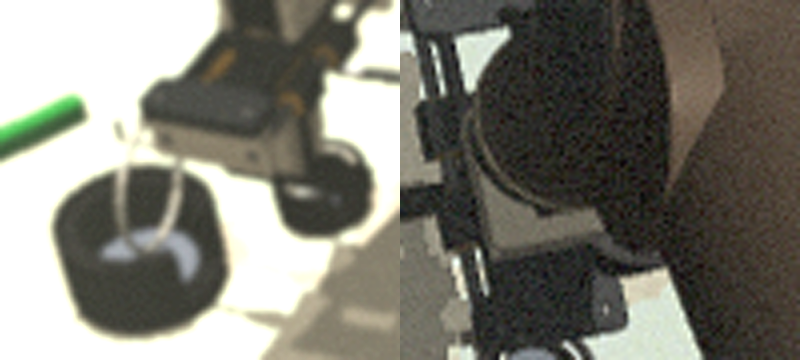

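The scene pane shows the ring hanging on the pick, clear of its groove, with the hook near (120,125). I'll keep raising it.

>>> drive_tool:
  commands:
    - [[0,0,0],[0,0,-0.5],-1]
    - [[0,0,0],[0,0,-1],-1]
    - [[0,0,0],[0,0,-1.5],-1]
    - [[0,0,0],[0,0,-2],-1]
    - [[0,0,0],[0,0,-2.5],-1]
    - [[0,0,0],[0,0,-3],-1]
    - [[0,0,0],[0,0,-3.6],-1]
    - [[0,0,0],[0,0,-4.2],-1]
    - [[0,0,0],[0,0,-4.8],-1]
    - [[0,0,0],[0,0,-5.4],-1]
    - [[0,0,0],[0,0,-6],-1]
    - [[0,0,0],[0,0,-6.6],-1]
    - [[0,0,0],[0,0,-7.2],-1]
    - [[0,0,0],[0,0,-7.7],-1]
    - [[0,0,0],[0,0,-8],-1]
    - [[0,0,0],[0,0,-8],-1]
    - [[0,0,0],[0,0,-8],-1]
    - [[0,0,0],[0,0,-8],-1]

```text
clock: 16.07
position: [0.5877, -0.153, 0.1875]
ee_rot: [-1.987, -2.433, 0.001]
force: [-0.2, 0.3, -0.6]
width: 0.159
gripper_force: 50.0
```

```bash
python3 - <<'E'
from h import *
# is the ring visible under the rod? bright-wire pixel change vs empty background
S=cams.get_image("scene");cv2.imwrite("pics/s9.png",S);c=cams.camera_info("scene")
s=readout.observe();print(s["position"],s["force"])
u=np.array([np.cos(np.radians(101.5)),np.sin(np.radians(101.5)),0])
P=np.array(s["position"]);P[2]+=.0122
tip=P-.122*u;tip[2]+=.008;print("rod@tip",tip,proj(c,tip),"ring c",proj(c,tip-[0,0,.044]),"bottom",proj(c,tip-[0,0,.09]))
v=np.array([-u[1],u[0],0])
# ring lateral points expected
print([proj(c,tip-[0,0,.045]+k*.044*v) for k in(-1,1)])
s0=cv2.imread("pics/scene0.png");d=cv2.absdiff(S,s0).max(2)
x,y=proj(c,tip-[0,0,.05]).astype(int)
for r in range(y-22,y+26,2): print(r,''.join('#' if q>30 else '+' if q>18 else '.' for q in d[r,x-40:x+40]))
# mat corners (top + target for release)
ct=cams.camera_info("top");T=cv2.imread("pics/top0.png");h=cv2.cvtColor(T,cv2.COLOR_BGR2HSV)
m=((h[...,1]>22)&(h[...,0]>90)&(h[...,0]<125)&(h[...,2]>90)).astype(np.uint8);m[:165]=0;m[290:]=0;m[:,:175]=0;m[:,300:]=0
b=cv2.boxPoints(cv2.minAreaRect(np.argwhere(m)[:,::-1].astype(np.float32)));W=np.array([ray(ct,p,.004) for p in b]);print(W,W.mean(0))
E
```

```text
[ 0.5876 -0.153   0.1874] [ 0.206   0.0846 -1.0918]
rod@tip [ 0.612  -0.2725  0.2076] [183.5128 177.9514] ring c [187.2178 192.3504] bottom [190.8956 206.6435]
[array([178.2427, 203.2056]), array([195.8918, 182.6739])]
172 .........................................#######################################
174 ...................................#+.....+#####################################
176 ..................................+###...#######################################
178 ...................................###+.###+####################################
180 .....................................###########################################
182 ......................................++.......++###############################
184 ......................................++..........+##.....++####################
186 .....................................#+............##+........##################
188 ....................................+#+............##+..........################
190 ....................................##.............##+..................+#######
192 ...........................
[... 578 characters left out ...]
...........................+###.....+##+..............................
208 .......................................#########................................
210 ........................................+#####+.................................
212 ...........................................++++++###++++........................
214 ......................................+#####################....................
216 ...................................######+..............+#####+.................
218 ................................#####+......................++..................
[[0.445  0.381  0.004 ]
 [0.663  0.3683 0.004 ]
 [0.6447 0.146  0.004 ]
 [0.4267 0.1625 0.004 ]] [0.5448 0.2644 0.004 ]
```

```bash
python3 - <<'E'
from h import *
R=yawR(11.5)
for P in [(.5347,.3465,.1875),(.5347,.3465,.11),(.517,.4325,-.012)]: print(row(P,R))
E
```

```text
(array([-0.0006, -0.0002,  0.0001]), array([50.0011,  4.7771,  0.    ]))
(array([-0.0006, -0.0002,  0.0001]), array([49.9994,  4.7819,  7.75  ]))
(array([-0.0006, -0.0002,  0.0001]), array([58.7771,  4.7708, 19.9519]))
```

>>> drive_tool:
  commands:
    - [[0,0,0],[0.3,0,0],-1]
    - [[0,0,0],[0.9,0.1,0],-1]
    - [[0,0,0],[1.8,0.2,0],-1]
    - [[0,0,0],[3,0.3,0],-1]
    - [[0,0,0],[4.4,0.4,0],-1]
    - [[0,0,0],[6,0.6,0],-1]
    - [[0,0,0],[7.7,0.7,0],-1]
    - [[0,0,0],[9.4,0.9,0],-1]
    - [[0,0,0],[11.1,1.1,0],-1]
    - [[0,0,0],[12.8,1.2,0],-1]
    - [[0,0,0],[14.5,1.4,0],-1]
    - [[0,0,0],[16.2,1.5,0],-1]
    - [[0,0,0],[17.9,1.7,0],-1]
    - [[0,0,0],[19.6,1.9,0],-1]
    - [[0,0,0],[21.2,2,0],-1]
    - [[0,0,0],[22.6,2.1,0],-1]
    - [[0,0,0],[23.8,2.2,0],-1]
    - [[0,0,0],[24.6,2.3,0],-1]
    - [[0,0,0],[25,2.4,0],-1]
    - [[0,0,0],[25,2.4,0],-1]

```text
clock: 17.78
position: [0.5614, 0.098, 0.1879]
ee_rot: [-1.986, -2.434, -0.0]
force: [0.5, -1.1, -1.1]
width: 0.159
gripper_force: 50.0
```

>>> drive_tool:
  commands:
    - [[0,0,0],[0.3,0,0],-1]
    - [[0,0,0],[0.9,0.1,0],-1]
    - [[0,0,0],[1.8,0.2,0],-1]
    - [[0,0,0],[3,0.3,0],-1]
    - [[0,0,0],[4.4,0.4,0.3],-1]
    - [[0,0,0],[6,0.6,0.8],-1]
    - [[0,0,0],[7.7,0.7,1.3],-1]
    - [[0,0,0],[9.4,0.9,1.8],-1]
    - [[0,0,0],[11.1,1.1,2.4],-1]
    - [[0,0,0],[12.8,1.2,3],-1]
    - [[0,0,0],[14.5,1.4,3.6],-1]
    - [[0,0,0],[16.2,1.5,4.2],-1]
    - [[0,0,0],[17.9,1.7,4.8],-1]
    - [[0,0,0],[19.6,1.9,5.4],-1]
    - [[0,0,0],[21.2,2,6],-1]
    - [[0,0,0],[22.6,2.1,6.5],-1]
    - [[0,0,0],[23.8,2.2,7],-1]
    - [[0,0,0],[24.6,2.3,7.4],-1]
    - [[0,0,0],[25,2.4,7.8],-1]
    - [[0,0,0],[25,2.4,7.8],-1]

```text
clock: 19.45
position: [0.5345, 0.3473, 0.1089]
ee_rot: [-1.986, -2.434, 0.001]
force: [0.3, -0.3, -1.0]
width: 0.162
gripper_force: 50.0
```

```bash
cat > k.py <<'E'
from h import *
import sys
S=cams.get_image("scene");cv2.imwrite(f"pics/{sys.argv[1]}.png",S);c=cams.camera_info("scene")
s=readout.observe();print(s["clock"],s["position"],s["force"])
u=np.array([np.cos(np.radians(101.5)),np.sin(np.radians(101.5)),0])
P=np.array(s["position"]);P[2]+=.0122
tip=P-.122*u;tip[2]+=.008;print("rod@tip",tip,proj(c,tip),"bottom",proj(c,tip-[0,0,.09]))
s0=cv2.imread("pics/scene0.png");d=cv2.absdiff(S,s0).max(2)
x,y=proj(c,tip).astype(int)
for r in range(y-14,y+46,2): print(r,''.join('#' if q>36 else '+' if q>22 else '.' for q in d[r,x-40:x+50]))
print("x0",x-40)
E
python3 k.py s10
```

```text
19.5 [0.535  0.3464 0.1093] [ 0.663  -0.2164 -0.7322]
rod@tip [0.5593 0.2268 0.1295] [378.4758 256.1112] bottom [375.7822 283.1421]
242 .......+############################################...............................+######
244 .........+############################################.............................#######
246 .............+##+...++##################################...........................+######
248 ......................+##################################+.........................#######
250 .......................####################################.......................########
252 ........................######################++############.....................+########
254 ...................+....######################+###############...................#########
256 ...........+.............+###################++##################+...............#########
258 ..........................+##################++####++###############+.......++++##########
260 ............................#################+##########+###++########.....###############
262 ..............
[... 1188 characters left out ...]
############################
288 ..........................................######+#########################################
290 +...........................................+##...########################################
292 ............................................+##.....+#####################################
294 ............................................###.......+###################################
296 ........................................+..+##+........+##################################
298 ..........................................+#####+........+################################
300 ...........................................##+......+#+++++###############################
x0 338
```

>>> drive_tool:
  commands:
    - [[0,0,0],[0,0,0.4],-1]
    - [[0,0,0],[0,0,1],-1]
    - [[0,0,0],[0,0,1.6],-1]
    - [[0,0,0],[0,0,2.1],-1]
    - [[0,0,0],[0,0,2.5],-1]
    - [[0,0,0],[0,0,2.8],-1]
    - [[0,0,0],[0,0,2.9],-1]
    - [[0,0,0],[0.2,0,3],-1]
    - [[0,0,0],[0.5,0,3.1],-1]
    - [[0,0,0],[0.8,0,3.2],-1]
    - [[0,0,0],[1.1,0,3.3],-1]
    - [[0,0,0],[1.5,0,3.4],-1]
    - [[0,0,0],[1.9,0,3.5],-1]
    - [[0,0,0],[2.3,0,3.6],-1]
    - [[0,0,0],[2.7,0,3.7],-1]
    - [[0,0,0],[3.1,0,3.9],-1]
    - [[0,0,0],[3.5,0,4.1],-1]
    - [[0,0,0],[3.9,0,4.3],-1]
    - [[0,0,0],[4.3,0,4.6],-1]
    - [[0,0,0],[4.7,0,4.9],-1]

```text
clock: 21.17
position: [0.5257, 0.393, 0.0605]
ee_rot: [1.987, 2.433, -0.0]
force: [0.4, 0.1, -0.2]
width: 0.159
gripper_force: 50.0
```

```bash
python3 - <<'E'
from h import *
import os
A=cv2.imread("pics/s10.png");S=cams.get_image("scene");cv2.imwrite("pics/s11.png",S);c=cams.camera_info("scene")
s=readout.observe();print(s["position"],s["force"])
u=np.array([np.cos(np.radians(101.5)),np.sin(np.radians(101.5)),0]);P=np.array(s["position"]);P[2]+=.0122
tip=P-.122*u;tip[2]+=.008;print(tip,proj(c,tip),"base expected",proj(c,[*(tip-.045*u)[:2],.006]))
g=cv2.cvtColor(S,cv2.COLOR_BGR2HSV)
x,y=proj(c,tip).astype(int)
# wire = bright, low saturation
for r in range(y-24,y+40,2): print(r,''.join('#' if g[r,q,1]<30 and g[r,q,2]>110 else '+' if g[r,q,1]<40 and g[r,q,2]>70 else '.' for q in range(x-40,x+50)))
W=cams.get_image("wrist");cv2.imwrite("pics/w11.png",W);T=cams.get_image("top");cv2.imwrite("pics/t11.png",T)
E
```

```text
[0.5249 0.3938 0.0599] [-0.8109  0.3268 -2.0013]
[0.5493 0.2742 0.0801] [397.9837 275.7713] base expected [376.3103 292.6592]
251 ...............+#++++#+.......................++++++++++++++++++++++++++++++..............
253 .............+#++....++++++....................++++++++++++++++++++++++++++++.............
255 ++.........+###........+...+++#+..................++++++++++++++++++++++++++++............
257 ++++++++++###......+..........+++++++...............++++++++++++++++++++++++++++..........
259 ++++#+++###++......................++++++.............++++++++++++++++++++++++++++........
261 +++++++###..................+..........+++++++.........++++++++++++++++++++++++++++.......
263 +++++###+........................+..........+++++++.........+++++++++++++++++++++++.......
265 +++###++..............+..........................++++++........++++++++++++++++++++.......
267 +####+...................................+............++++++......+++++++++++++++++.......
269 ###+...........................................+..++++++...+++++++++++++++++++++++++......
271 #+.....+.+.........+
[... 1365 characters left out ...]
...............................+.++
301 .........................+.+.......+###+..####+...........................+..........+.++.
303 ..++..........+.....................+######++.......................................+++...
305 ...+...........................+......+++..........................................+++....
307 ..........+.......................................................................+++.....
309 .........++......................................................................++.......
311 ................................................+...............................++........
313 ......+..............................+........................................+++.........
```

```bash
python3 - <<'E'
from h import *
c=cams.camera_info("scene")
for p in [(396,304),(393,299),(402,300),(411,277),(398,272)]: print(p,ray(c,p,.0065),ray(c,p,.04))
E
```

```text
(396, 304) [0.5684 0.2848 0.0065] [0.5952 0.2923 0.04  ]
(393, 299) [0.5577 0.2728 0.0065] [0.585  0.2809 0.04  ]
(402, 300) [0.5504 0.2926 0.0065] [0.578  0.2998 0.04  ]
(411, 277) [0.4716 0.2848 0.0065] [0.5022 0.2924 0.04  ]
(398, 272) [0.4711 0.2503 0.0065] [0.5017 0.2592 0.04  ]
```

>>> drive_tool:
  commands:
    - [[0,0,0],[0.3,0,0.1],-1]
    - [[0,0,0],[0.8,0,0.2],-1]
    - [[0,0,0],[1.3,0,0.3],-1]
    - [[0,0,0],[1.8,0,0.4],-1]
    - [[0,0,0],[2.2,0,0.5],-1]
    - [[0,0,0],[2.5,0,0.6],-1]
    - [[0,0,0],[2.5,0,0.6],-1]
    - [[0,0,0],[2.5,0,0.6],-1]

```text
clock: 21.98
position: [0.5206, 0.4173, 0.0547]
ee_rot: [1.987, 2.433, -0.0]
force: [0.2, 0.1, -0.9]
width: 0.159
gripper_force: 50.0
```

```bash
cat > v.py <<'E'
from h import *
import sys
S=cams.get_image("scene");cv2.imwrite(f"pics/{sys.argv[1]}.png",S);c=cams.camera_info("scene")
s=readout.observe();print(s["clock"],s["position"],s["force"])
u=np.array([np.cos(np.radians(101.5)),np.sin(np.radians(101.5)),0]);P=np.array(s["position"]);P[2]+=.0122
tip=P-.122*u;tip[2]+=.008;print(tip,proj(c,tip),"upright bottom",proj(c,[*tip[:2],.0065]),"lag 45 bottom",proj(c,[*(tip-.045*u)[:2],.0065]),"mat y+ edge",proj(c,[.52,.372,.004]))
g=cv2.cvtColor(S,cv2.COLOR_BGR2HSV)
x,y=proj(c,tip).astype(int)
for r in range(y-12,y+46,2): print(r,''.join('#' if g[r,q,1]<30 and g[r,q,2]>110 else '+' if g[r,q,1]<40 and g[r,q,2]>70 else '.' for q in range(x-60,x+40)))
print("x0",x-60)
E
python3 v.py s12
```

```text
22.0333 [0.5208 0.417  0.0547] [-0.3853 -0.7183 -2.0095]
[0.5451 0.2975 0.0749] [408.0765 279.7457] upright bottom [404.8005 299.223 ] lag 45 bottom [385.9962 294.9189] mat y+ edge [438.6468 304.4236]
267 ++++++++++####+...............................................+++++++...........++++++++++++++++++++
269 +++++++++###+......................................................+++++++......++++++++++++++++++++
271 ++++#++###+.............................................................++++++...+++++++++++++++++++
273 ++++#####+..................................+.................+...........++++++++++++++++++++++++++
275 ++++###+...............+..+................................+##+.......++++++++++++######++++++++++++
277 ++###+..........................+..........................++++.....++++++...+++++...+#######+++++++
279 +###+......................................................++#####+++++......+++++.........+######++
281 ##+.....++........+........................................++##############+++++++.............+####
283 ++.....................................................
[... 1452 characters left out ...]
+...................................................++.........
313 ............................................+..........................................+++..........
315 ##+............+......................................................................++............
317 ++####+.............+++..............................++..............................#++............
319 ++++++###++.............................+...............................+..........+##+.............
321 ++++++++#####+............................................................+.......+##+++............
323 ++++++++++++++###++..............................+...............................+##++++++..........
x0 348
```

Reading the wire's outline, the ring's base is on the mat at about (399,298), and it leans at roughly 45° on the rod near (424,284). I'll lower the rest of the way.

>>> drive_tool:
  commands:
    - [[0,0,0],[0.3,0,0.4],-1]
    - [[0,0,0],[0.6,0,0.9],-1]
    - [[0,0,0],[0.9,0,1.4],-1]
    - [[0,0,0],[1.2,0,1.9],-1]
    - [[0,0,0],[1.5,0,2.4],-1]
    - [[0,0,0],[1.8,0,2.9],-1]
    - [[0,0,0],[2.1,0,3.4],-1]
    - [[0,0,0],[2.4,0,3.9],-1]
    - [[0,0,0],[2.6,0,4.4],-1]
    - [[0,0,0],[2.8,0,4.9],-1]
    - [[0,0,0],[3,0,5.3],-1]
    - [[0,0,0],[3,0,5.5],-1]
    - [[0,0,0],[3,0,5.5],-1]
    - [[0,0,0],[3,0,5.5],-1]

```text
clock: 23.2
position: [0.5149, 0.4464, -0.0002]
ee_rot: [1.988, 2.433, -0.0]
force: [0.4, -0.2, 0.1]
width: 0.157
gripper_force: 50.0
```

```bash
python3 v.py s13
```

```text
23.25 [0.515  0.4465 0.    ] [ 0.0799 -1.2075 -0.5226]
[0.5394 0.3269 0.0202] [418.2585 298.4411] upright bottom [417.5118 302.2126] lag 45 bottom [398.4573 297.8503] mat y+ edge [438.6468 304.4236]
286 .......................................................++++++++++++++++++++.........+.........######
288 .............+......................................+++++++++++++++++++++++++++.............++#++###
290 +.+.+............................................++++++++...............++++++++...........+++..++++
292 .......................................++......+##++++....................................+++......+
294 +.....................................+.++....#####........###+.........................+++.........
296 .............................................####+.........++++....................++++.++..........
298 .....+......................................+###+..........++#######++............+++++++...........
300 .......+....................................+###.......+....+#########++++++......++++++............
302 ..............+.............................####.........
[... 1450 characters left out ...]
..............................##++++++++++++++++++++++++++.....
332 ++++++++++##+#++++++#####..................+............+++......+##++++++++++++++++++++++++++++....
334 ++++##+++++#++++++++++#++###++............+.....................+##+++++++++++++++++++++++++++++++..
336 ##+###+##+#++++++++++++++++++###+.................+............+##++++++++++++++++++++++++++++++++++
338 ###########++++++++++++++++++++++###+..+..........+++.+.......+##+++++++++++++++++++++++++++++++++++
340 ##++++##+###+++++++++++++++++++++++++###++..................++##++++++++++++++++++++++++++++++++++++
342 +++++++######+++++++++++++++++++++++++######++..+.........++##+####++++++++++++++++++++++++++++++...
x0 358
```

>>> drive_tool:
  commands:
    - [[0,0,0],[0,0,0.4],-1]
    - [[0,0,0],[0,0,0.8],-1]
    - [[0,0,0],[0,0,1.0],-1]
    - [[0,0,0],[0,0,1.1],-1]
    - [[0,0,0],[0,0,1.15],-1]
    - [[0,0,0],[0,0,1.15],-1]
    - [[0,0,0],[0,0,1.15],-1]

```text
clock: 23.83
position: [0.5148, 0.4466, -0.0117]
ee_rot: [1.987, 2.433, 0.0]
force: [0.0, -0.7, -1.1]
width: 0.16
gripper_force: 50.0
```

```bash
python3 v.py s14 | grep -v + | head; python3 - <<'E'
from h import *
c=cams.camera_info("scene");S=cv2.imread("pics/s14.png");g=cv2.cvtColor(S,cv2.COLOR_BGR2HSV)
for r in range(286,322,2): print(r,''.join('#' if g[r,q,1]<30 and g[r,q,2]>110 else '+' if g[r,q,1]<40 and g[r,q,2]>70 else '.' for q in range(390,455)))
for p in [(404,301),(422,303),(441,305)]: print(ray(c,p,.01))
print(readout.observe()["force"])
E
```

```text
23.8833 [ 0.5148  0.4466 -0.0116] [-0.0259 -0.1056 -0.6958]
x0 357
286 ..............................++++++..........................###
288 ......................+++++++++++++++++++++.................+++++
290 +.................++++++++++++++++++++++++++++.............+++..+
292 ................#++++++.................++++++++..........++.....
294 .........+....+####+.........................++..........++......
296 .............+####.........+#+.........................+++.......
298 .............####..........##+........................+++........
300 ............+###..........+#+#++..................+++++..........
302 ............+###...........#########+++...........+++............
304 ............+####............+########+++++++++++.+++............
306 ..............###+....................+++++++++++++++............
308 ..............+####+..........................+++++..............
310 ...............+#####..........................+++...............
312 ...+.............+#####+....................+###++...............
314 ....+...............########+....+++++++++####+..................
316 ......................++####################+....................
318 ...........++...............+############+++++++++...............
320 +..................+.....................+#++++++++++............
[0.5539 0.2986 0.01  ]
[0.5395 0.3375 0.01  ]
[0.5242 0.3781 0.01  ]
[-0.0259 -0.1056 -0.6958]
```

>>> drive_tool:
  commands:
    - [[0,0,0],[0,0,0],-0.4]
    - [[0,0,0],[0,0,0],-0.4]
    - [[0,0,0],[0,0,0],-0.4]
    - [[0,0,0],[0,0,0],-0.2]
    - [[0,0,0],[0,0,0],-0.2]
    - [[0,0,0],[0,0,0],-0.2]
    - [[0,0,0],[0,0,-0.5],-0.2]
    - [[0,0,0],[0,0,-1.5],-0.2]
    - [[0,0,0],[0,0,-3],-0.2]
    - [[0,0,0],[0,0,-6],-0.2]
    - [[0,0,0],[0,0,-10],-0.2]
    - [[0,0,0],[0,0,-14],-0.2]
    - [[0,0,0],[0,0,-18],-0.2]
    - [[0,0,0],[0,0,-20],-0.2]
    - [[0,0,0],[0,0,-20],-0.2]
    - [[0,0,0],[0,0,-20],-0.2]
    - [[0,0,0],[0,0,-20],-0.2]

```text
clock: 25.3
position: [0.5146, 0.4461, 0.1885]
ee_rot: [1.987, 2.433, -0.0]
force: [-0.1, 0.0, -0.5]
width: 0.399
gripper_force: 0.0
```

```bash
python3 - <<'E'
from h import *
print(readout.observe()["clock"],readout.observe()["position"],readout.observe()["width"])
c=cams.camera_info("wrist");W=cams.get_image("wrist");cv2.imwrite("pics/w15.png",W)
cs=cams.camera_info("scene");S=cams.get_image("scene");g=cv2.cvtColor(S,cv2.COLOR_BGR2HSV)
for r in range(286,336,2): print(r,''.join('@' if g[r,q,2]<50 else '#' if g[r,q,1]<30 and g[r,q,2]>110 else '+' if g[r,q,1]<40 and g[r,q,2]>70 else '.' for q in range(390,500)))
E
```

```text
25.3 [0.5146 0.4461 0.1885] 0.3990239526511415
286 ..............................++++++..........................++.+#+###+++++##+####+++........................
288 ......................####++++++++++++++++++................+++....+####+#++++++++++++........................
290 .+................+#######+++++++++.+++++++++++............+++.......+###++++++++++#++........................
292 ................######..................++++++++.........+++...........++#++++++++++++........................
294 ..............+####+.........................++..........++.........................+.........................
296 .............+####.........++...........................++....................................................
298 ......+......####+.........##+........................+++.....................................................
300 ............+###...........###....................++++++......................................................
302 ............+###...........########++++++.........++..........................................................
304 .............#
[... 1121 characters left out ...]
@@@@@.....
324 ........+.............................+##+++++++++++++++++....................................................
326 .....................................+##++++++++++++++++++++..................................................
328 ................+...................+##++++++++++++++++++++++++...............................................
330 ..................................+##++++++++++++++++++++++++++++.............................................
332 ..........+..............+.......+##+++++++++++++++++++++++++++++.............................................
334 ...........++....................##+++++++++++++++++++++++++++++++............................................
```

The pick is lying down, the ring is flat on the mat with the rod through it, and the gripper is clear. I'm handing in.

```bash
python3 -c "
from cell import job
print(job.sign_off())"
```

```text
the job is handed in; nothing more can be done
None
```

I handed the job in at about 25 s: the ring is lying on the blue mat, the pick is lying down with its rod through the ring, and the gripper is clear; sign-off gave no verdict, and the ring's touch on the mat with the pick still held was judged only from camera outlines.

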